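# Click in the overview lens and load a block

### The job

Get the microscope ready to look over the face of the paraffin block that lies on the black slide tray beside it. First click the nosepiece round, by the lobes of its grip ring and not by the lenses, until the shortest lens (the overview lens, beside the black blanking plug) has clicked in upright over the light axis; then lay the block, paraffin up, inside the four corner posts of the holder on the pulled-out loading stage, let go of it, and push the stage fully home.

Things in the scene. Friction and masses are not known exactly. Their poses are not given: they have to be found in the camera images.
- microscope: fixed white microscope, base 270 x 170 x 46 mm, 318 mm tall; origin at bench height under the base, 15 mm behind its middle. x axis to its back (column), y to the left of one facing it, z up; front (-x) roughly to the robot. Its 88 mm wide head, 185 to 253 mm high, starts at x = -50 mm and overhangs the ring: lean the tool 30 to 50 deg, gripper body towards the robot.
- turret_hub (a point): fixed centre of the nosepiece's grip ring at mid-height of its lobes (x -2, y 0, z 147 mm from the microscope's origin). The ring's axis passes here, direction (0.259, 0, 0.966) in the microscope's frame: front of the ring higher. Ring body radius 39, 22 mm thick; 5 lobes 72 deg apart stick out to radius 64, each 13 mm wide, 15 mm thick, set between the ports; the gaps between lobes are open.
- nosepiece (a joint): turn, rad, endless; grows anticlockwise from above (a front lobe goes to the microscope's -y). Springs into the nearest of 5 clicks at multiples of 1.257; needs about 5 N at a lobe, jumps on by itself past half way. At each click one lobe points straight to the front. At 0 or any full turn (6.283) the overview lens is in; 1.257: plug; 2.513, 3.770, 5.027: 46, 38, 30 mm lens.
- overview_tip (a point): middle of the front glass of the overview lens: shortest and widest of four steel barrels, 20 mm long, 26 mm across; the others are 30, 38 and 46 mm long, 21 mm across; the fifth port has a black plug 6 mm thick. The barrels fan out at 15 degrees from the ring's axis, 26 mm from it at the ring; the one in use hangs upright at the back of the ring, towards the column.
- light_axis (a point): fixed point on the light axis, 110 mm above the bench, where the overview lens's front glass stands when it has clicked in
- loading_stage (a joint): how far the loading stage is pulled out towards the front, in m: 0 is fully home against its stop, 0.160 fully out; it moves along the microscope's x axis, with about 3 N of friction, and stays where it is left
- holder (a point): middle of the block holder on the stage plate's top face, 75 mm above the bench; axes as the microscope's. Four L-shaped corner posts 4.5 mm high leave a space 46 mm long in x, 33 mm wide in y; its long sides are open over 36 mm for the fingers. The plate is 96 mm wide, from 35 mm behind to 85 mm in front of this point. When home this is under the lens: load it while pulled out.
- push_lip (a point): middle of the front face of the upright lip on the stage's front edge: 60 mm wide in y, 8 mm thick, its top 22 mm above the plate; this point is 14 mm above the plate, 85 mm in front of the holder's middle. Push it to +x of the microscope. At home it stands close under the overhanging ring, so lean the tool there.
- block: paraffin block on a white cassette, 28 mm in its x, 41 mm in its y, 12 mm tall: a base 28 x 41 x 5 mm with the wax block 24 x 30 x 7 mm on it; origin under its middle, z up. It lies on the tray; grasp it across the 28 mm
- tray: fixed black slide tray, 185 mm in x, 245 mm in y, floor 3 mm thick, rim 16 mm high and a 13 mm high rib across it 50 to 54 mm behind its middle (+x); origin under its middle
- beaker: plastic beaker of tools, about 65 mm wide, 136 mm tall, a bystander; origin at its foot
- bottle: brown reagent bottle with black cap, 36 mm wide, 92 mm tall, a bystander; origin under its middle
- dish: clear petri dish, 61 mm wide, 14 mm tall, a bystander; origin under its middle
There are look-alikes about, which are no part of the job. What is shaped like the block but red or yellow is not meant.

How it is judged:
By the outcome, as a careful person would: the job done as asked, in the order asked, and still so for the second after the job is handed in, with the robot touching nothing.
It also fails if it takes over 64 s, if anything falls off the work surface, if the arm or the gripper's body presses on something with over 40 N, if the wrist force passes 120 N, or if a joint passes its speed limit or range.

### The arm

A 7-joint arm with a two-finger parallel gripper is mounted at the origin on a cart in front of the work surface, level with it; the furniture and walls round the work are solid. World frame = base frame: x ahead of the robot, y to its left, z up, the work surface at z = 0. Lengths are in m, angles in rad, forces in N, time in s.
With the tool pointing down it reaches from about 0.4 to 0.85 m from the base axis. Payload 10.4 kg.
Tool frame: the origin (TCP) lies on the centre line of the jaws, within the pads' length; the fingertips stand r.finger_overhang ahead of it and the grasp point (between the pads) lies 5 mm behind it (r.finger_overhang is the distance from the TCP to the fingertips, in m); z points along the fingers, y is the line along which they close (so a half turn about z gives the same grasp; the last joint's range is limited). The gripper opens to 87 mm and grips with 3 to 60 N. Pads are 19 mm wide; open, the fingers measure 117 mm over their backs; the gripper's body (75 mm by 190 mm) begins 51 mm behind the grasp point.
Start: joints at [1.191, 0.332, -0.065, 1.46, 0.022, 1.35, -0.088], TCP at [0.218, -0.586, 0.237] pointing down, gripper open.
Joint ranges: [-2.6, 2.6], [-0.5, 2.12], [-1.47, 1.34], [0.16, 2.42], [-1.27, 4.41], [0.06, 2.06], [-2.6, 2.6]. Speed limits (rad/s): [2.22, 2.22, 2.79, 2.79, 3.14, 3.14, 3.14].

### API

Orientations are given as a unit quaternion [x, y, z, w].
In Python, from bench import read_state, viewer, r gives the robot as it stands.
- The arm moves only by the tool carry_out, never from a script. Its argument "moves" is a list of rows, each a list of 6 numbers: the shift along the tool's x, y, z in units of 40 mm (1.0 is 40 mm), then the turn, a rotation vector about the tool's x, y, z in units of 8 degrees (1.0 is 8 degrees). A call has 1 to 20 rows; each row shifts and turns the commanded pose from where the row before left it, along the tool's axes as they then stand; what a row does not reach is not made up. A row lasts 1/8 s, in which the tool goes at most 62.5 mm and 10.7 degrees, less where a joint would pass 70% of its speed; a pose out of reach is approached as far as the arm can. A call is refused whole if a number of a shift passes 1 or a number of a turn 1, either way. A call with a gripper value outside its range is refused whole. "fingers" is the finger opening in mm, from 0 to 87, set as the call begins (left out, the last holds). The fingers move at their own pace and stop on an object; "force" is the grip in N (left out, the last holds). Time passes only in rows, so rows that do not move let the fingers close. It gives the time, the measured TCP pose, the force, the opening and the grip force at its end, in the units of the state.
- read_state(): the state, without advancing time (a new reading comes with each control period).
- viewer.camera(name): name is "scene" or "top"; returns a dict with "pixels" (384x512x3 uint8, red, green, blue), "range_z" (384x512 float32, m along the optical axis (not along the pixel's ray), 0 where there is no reading), "fx", "fy", "cx", "cy" (pixels), "k1" (the pictures are not rectified: a ray, as slopes to the right and down, at radius r is drawn at 1 + k1 r^2 times it, then the intrinsics apply), "xyz" and "orientation" of the camera in the world. Camera axes: x right, y down, z forward; pixel columns grow to the right and rows downward; lengths in m; the calibration is good to about 2 mm. A picture is of the moment at which its call begins.
- r.close_job(): hands the job in; it is judged then, once.
The state is a dict: "time": time; "joint_positions": joint angles; "joint_vel": joint speeds; "joint_torque": joint torques, N m; "ee_pos": TCP position; "eef_rot": TCP orientation; "ft_force": force on the tool from outside, world axes, zero at the start; "torque": the same for the moment, N m; "width": finger opening in m; "grip_force": force on a finger pad.
Only numpy, scipy, OpenCV 4.12 (cv2) and the standard library are available. Lean on these libraries where they do the work, as an engineer would, in place of code of your own. Each camera call takes 0.05 s, during which the arm holds its last target. There are 200 camera calls.

## Working session

There is one attempt and no reset: what is moved stays moved. The work goes in short steps, Python scripts to look and compute and a tool call to move; the robot and the scene stay as the last step left them, time stands still between calls to the robot, and variables do not carry over. Pictures are saved under pics/ and viewed, at most 10 in all, crops included, and the job is handed in when it is done.

Besides the shell and the picture viewer there is one more tool, called after "Call:" by a JSON object that holds its "fn" and its "kwargs". carry_out: Moves the arm, as the interface text tells. Its arguments: {"type":"object","properties":{"moves":{"type":"array","items":{"type":"array","items":{"type":"number"}}},"fingers":{"type":"number"},"force":{"type":"number"}},"required":["moves"]}

```bash
ls; mkdir -p pics; cat > h.py <<'E'
import numpy as np, cv2
from scipy.spatial.transform import Rotation as R
from bench import read_state, viewer, r
def cam(n):
    c=viewer.camera(n); c['R']=R.from_quat(c['orientation']).as_matrix(); c['t']=np.array(c['xyz']); return c
def rays(c,px):
    px=np.atleast_2d(np.array(px,float)); d=np.stack([(px[:,0]-c['cx'])/c['fx'],(px[:,1]-c['cy'])/c['fy']],1); u=d.copy()
    for _ in range(20): u=d/(1+c['k1']*(u**2).sum(1,keepdims=True))
    return np.c_[u,np.ones(len(u))]
def plane(c,px,z):
    d=rays(c,px)@c['R'].T; return c['t']+d*((z-c['t'][2])/d[:,2])[:,None]
def cloud(c):
    v,u=np.mgrid[:384,:512]; d=rays(c,np.c_[u.ravel(),v.ravel()])*c['range_z'].reshape(-1,1)
    return (d@c['R'].T+c['t']).reshape(384,512,3)
def proj(c,P):
    q=(np.atleast_2d(P)-c['t'])@c['R']; u=q[:,:2]/q[:,2:]; u=u*(1+c['k1']*(u**2).sum(1,keepdims=True))
    return u*[c['fx'],c['fy']]+[c['cx'],c['cy']]
def save(im,n): cv2.imwrite('pics/'+n,cv2.cvtColor(im,cv2.COLOR_RGB2BGR))
E
python3 - <<'E'
from h import *
a=cam('scene');b=cam('top')
for c in(a,b): print(c['t'],c['R'].round(2).tolist(),c['fx'],c['k1'])
save(np.vstack([a['pixels'],b['pixels']])[:, :],'a.png')
save(cv2.resize(np.hstack([a['pixels'],b['pixels']]),(800,300)),'small.png')
save(a['pixels'],'s.png');save(b['pixels'],'t.png')
print({k:v for k,v in read_state().items()}, r.finger_overhang)
E
```

```text
pics
[-0.09666464  0.65679202  0.66004022] [[-0.8, -0.26, 0.54], [-0.6, 0.34, -0.72], [-0.0, -0.9, -0.43]] 364.7855508314439 -0.056957855689135
[-0.0273911   0.00364402  1.21822029] [[-0.38, -0.79, 0.48], [-0.92, 0.34, -0.19], [-0.01, -0.51, -0.86]] 453.3265297586029 -0.036985922044041046
{'time': 0.1, 'joint_positions': array([ 1.19138647,  0.33282532, -0.06470733,  1.46081694,  0.02158858,
        1.3499075 , -0.08852099]), 'joint_vel': array([ 9.67528213e-05, -3.35570376e-03,  3.95146819e-04, -3.35981202e-03,
       -2.41512974e-04,  2.38815176e-04, -3.71147876e-04]), 'joint_torque': array([ 1.48619842e-03, -6.24542356e+01,  2.45973672e-02, -3.90714169e+01,
       -6.15901756e-02,  3.67160083e-02,  1.11689214e-04]), 'ee_pos': array([ 0.21819996, -0.58533747,  0.2358424 ]), 'eef_rot': array([ 9.84127651e-01,  1.77460895e-01, -1.32616234e-04, -6.17025553e-04]), 'ft_force': array([-0.61868534, -0.74588004,  0.57037709]), 'torque': array([ 0.04726126, -0.01392863, -0.03097035]), 'grip_force': 0.0, 'width': 0.08724959067361279} 0.014
```

View pics/s.png

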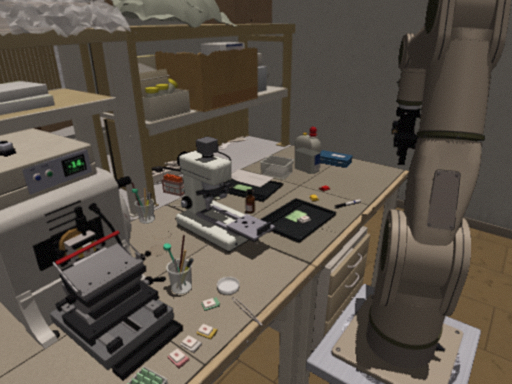

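View pics/t.png

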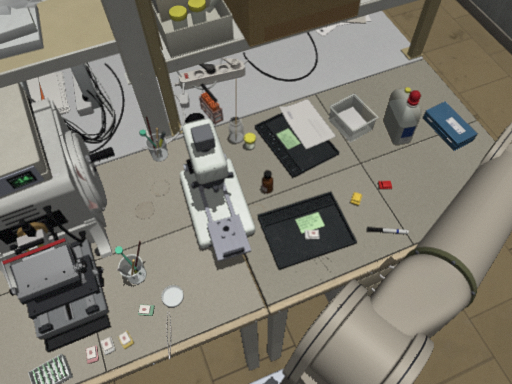

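Scene view: microscope at (208,185), stage sticking out to (250,225), slide tray at (298,218) with a pale block beside a green label at (303,217). Top view: microscope (215,190), stage plate (228,232), tray (307,230), candidate block (312,234).
Possible confusions (top pixels): pale block (312,234) on the tray beside the microscope; green-edged one (146,310); pink (93,354); white (108,345); yellow (125,340) and (357,199); red (385,185); second tray with green card (288,138). Choice: (312,234). I check it in a close crop.

```bash
python3 - <<'E'
from h import *
a=cam('scene');b=cam('top')
A=cv2.resize(a['pixels'][130:250,170:340],None,fx=4.6,fy=4.6,interpolation=cv2.INTER_CUBIC)
B=cv2.resize(b['pixels'][110:270,170:360],None,fx=4,fy=4,interpolation=cv2.INTER_CUBIC)[:600]
save(A,'ac.png');save(B,'bc.png')
X=cloud(b)
for p in [(312,234),(310,222),(280,240),(228,232),(205,135),(242,252),(216,258),(226,200)]: print(p,X[p[1],p[0]].round(4))
E
```

```text
(312, 234) [ 0.4595 -0.356   0.0138]
(310, 222) [ 0.5025 -0.3715  0.0025]
(280, 240) [ 0.4848 -0.2647 -0.0012]
(228, 232) [ 0.5328 -0.1237  0.0738]
(205, 135) [ 0.6911 -0.1392  0.3175]
(242, 252) [ 0.4582 -0.1368  0.0798]
(216, 258) [ 0.5033 -0.0701  0.0014]
(226, 200) [ 0.6536 -0.1602  0.0374]
```

View pics/ac.png

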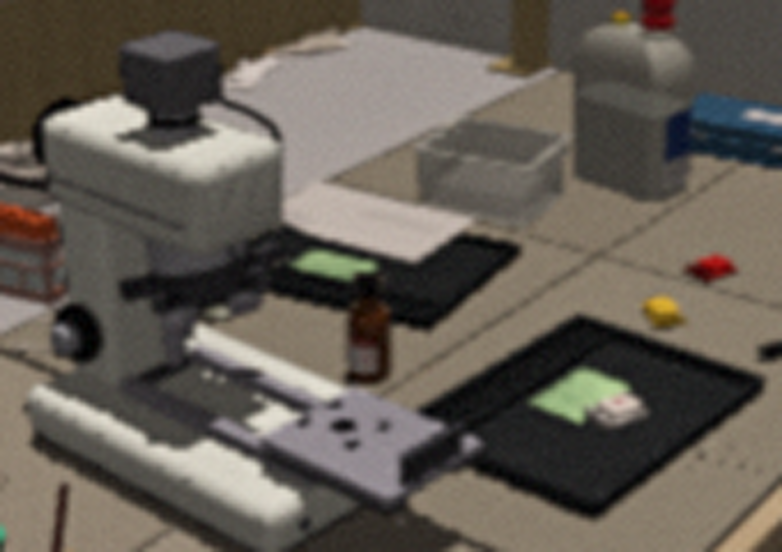

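View pics/bc.png

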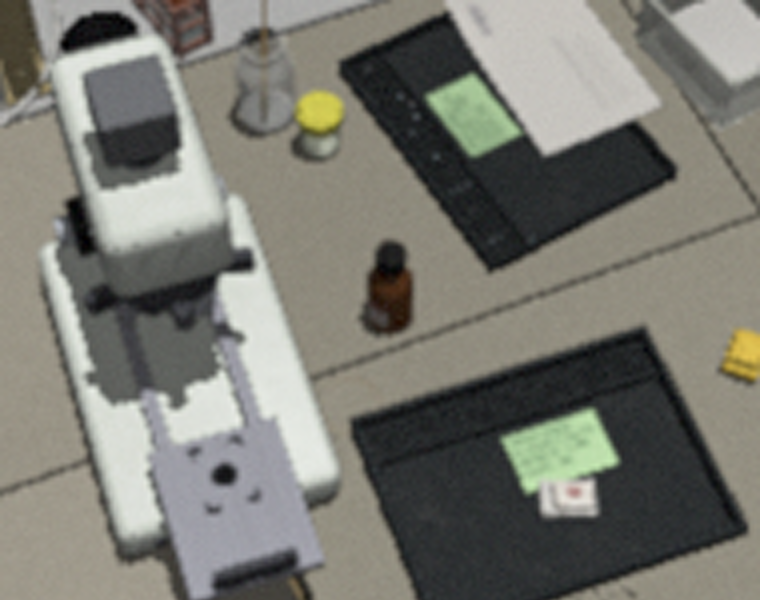

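The crops show: the chosen block is a white cassette with pale wax at top pixel (312,234), next to the green note; nothing else pale is on that tray. The lilac plate's hole is at top (225.8,228.5), its lip at (234,252), and front lobes left and right of the head at (195,184) and (230,175). Measuring poses now.

```bash
python3 - <<'E'
from h import *
b=cam('top');a=cam('scene')
def rect(P,n):
    (c,s,an)=cv2.minAreaRect((P[:,:2]*1000).astype(np.float32)); print(n,len(P),np.round(c,1),np.round(s,1),round(an,1))
for n,c in(('top',b),('scene',a)):
    X=cloud(c); hsv=cv2.cvtColor(c['pixels'],cv2.COLOR_RGB2HSV).astype(int)
    reg=(X[...,0]>.38)&(X[...,0]<.95)&(X[...,1]>-.32)&(X[...,1]<.02)
    m=reg&(X[...,2]>.069)&(X[...,2]<.08)
    k,l,st,ce=cv2.connectedComponentsWithStats(m.astype(np.uint8)); i=1+st[1:,4].argmax()
    rect(X[l==i],n+' plate'); 
    m=reg&(X[...,2]>.041)&(X[...,2]<.051)&(hsv[...,1]<60)&(hsv[...,2]>110); rect(X[m],n+' base')
    m=reg&(X[...,2]>.243)&(X[...,2]<.258); rect(X[m],n+' head')
    m=reg&(X[...,2]>.31)&(X[...,2]<.325); rect(X[m],n+' cam')
    # block
    m=(X[...,0]>.36)&(X[...,0]<.52)&(X[...,1]>-.46)&(X[...,1]<-.27)&(hsv[...,1]<60)&(hsv[...,2]>120)
    k,l,st,ce=cv2.connectedComponentsWithStats(m.astype(np.uint8))
    for i in range(1,k):
        if st[i,4]>20: print(n,'white',st[i],ce[i],np.median(X[l==i],0).round(4)); rect(plane(c,np.argwhere(l==i)[:,::-1],.011),'blk')
    m=(X[...,0]>.3)&(X[...,0]<.65)&(X[...,1]>-.5)&(X[...,1]<-.2)&(hsv[...,2]<50)&(X[...,2]<.03)
    k,l,st,ce=cv2.connectedComponentsWithStats(m.astype(np.uint8)); i=1+st[1:,4].argmax(); rect(X[l==i],n+' tray')
print(plane(b,[(225.75,228.5)],.075))
B=cv2.resize(b['pixels'][205:265,200:340],None,fx=5.5,fy=5.5,interpolation=cv2.INTER_CUBIC)
B2=cv2.resize(b['pixels'][222:246,296:330],None,fx=10,fy=10,interpolation=cv2.INTER_CUBIC)
B3=cv2.resize(a['pixels'][205:230,290:325],None,fx=10,fy=10,interpolation=cv2.INTER_CUBIC)
W=np.zeros((590,790,3),np.uint8); W[:330,:770]=B; W[335:575,:340]=B2; W[335:585,400:750]=B3; save(W,'w.png')
E
```

```text
top plate 1209 [ 518.  -120.1] [ 96.  122.2] 85.2
top base 1653 [ 734.9 -158.1] [417.7 300.2] 2.6
top head 1185 [ 788.7 -170.3] [133.4 343.5] 64.1
top cam 348 [ 700.4 -134.6] [51.4 54.9] 85.2
top white [296 213  29  26 377] [311.13527851 226.82758621] [ 0.4871 -0.3641  0.0043]
blk 377 [ 479.6 -367.8] [75.  78.3] 1.8
top white [295 245  64  31 654] [325.07033639 259.95718654] [ 0.3751 -0.3556  0.0005]
blk 654 [ 372.7 -361.2] [189.4  34.4] 88.8
top tray 2471 [ 483.9 -346.3] [244.1 183.8] 87.2
scene plate 578 [ 515.9 -120.3] [ 99.9 122.8] 85.2
scene base 627 [ 660.5 -131.8] [169.4 262. ] 85.0
scene head 520 [ 728.8 -133.9] [ 86.3 207.9] 87.8
scene cam 134 [ 696.4 -133. ] [51.2 51.5] 86.7
scene white [297 215  12   7  52] [303.34615385 217.96153846] [ 0.459  -0.3567  0.0131]
blk 52 [ 459.8 -363. ] [44.1 34. ] 79.4
scene white [308 217  33  24 207] [323.60869565 228.90821256] [ 0.373  -0.3467  0.0013]
blk 207 [ 368.3 -349.2] [187.   30.6] 89.3
scene tray 1498 [ 480.4 -348.7] [248.3 184.6] 87.3
[[ 0.54494886 -0.12163311  0.075     ]]
```

View pics/w.png

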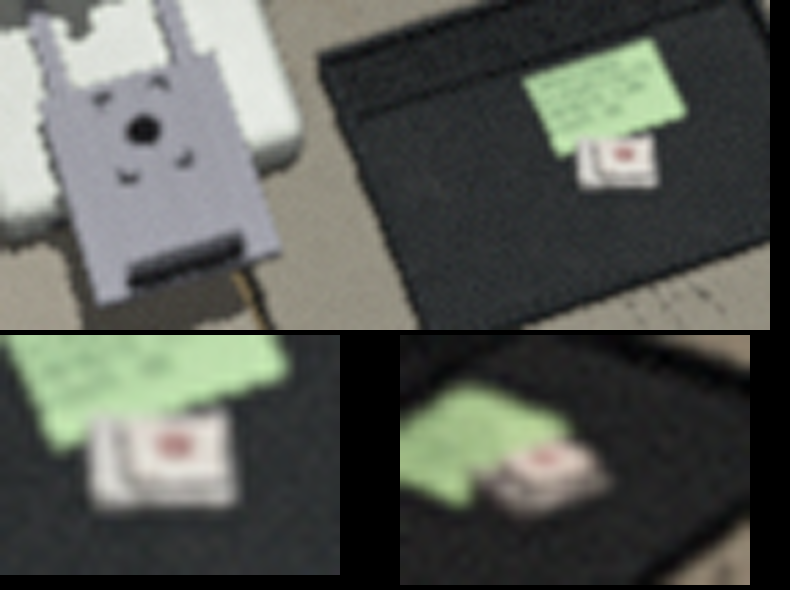

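The crop confirms a white cassette with pale wax and a red spot, long side across the picture, at top px (305..319, 230..239); the holder hole is at (226,228.5) between the four dark post marks. Next: the block's corners, a finer microscope frame, and which port is in.

```bash
python3 - <<'E'
from h import *
b=cam('top');a=cam('scene')
for n,c,x0,x1,y0,y1 in(('top',b,301,324,226,243),('scene',a,292,318,208,228)):
    im=c['pixels'][y0:y1,x0:x1].astype(int); w=((im.min(2)>85)&(im[...,1]-im[...,0]<8)).astype(np.uint8)
    k,l,st,ce=cv2.connectedComponentsWithStats(w); i=1+st[1:,4].argmax()
    hl=cv2.convexHull((np.argwhere(l==i)[:,::-1]+[x0,y0]).astype(np.float32))[:,0]
    print(n,st[i]); 
    for z in(.008,.015): R_=cv2.minAreaRect((plane(c,hl,z)[:,:2]*1000).astype(np.float32)); print(z,np.round(R_[0],1),np.round(R_[1],1),round(R_[2],1))
    X=cloud(c); q=X[y0:y1,x0:x1][(l==i)]; t=q[q[:,2]>.0125]; print('wax top',len(t),t.mean(0).round(4), cv2.minAreaRect((t[:,:2]*1000).astype(np.float32)))
yaw=np.radians(-4.8); M=np.array([[np.cos(yaw),-np.sin(yaw),0],[np.sin(yaw),np.cos(yaw),0],[0,0,1]]); O=np.array([.6835,-.1336,0])
ax=np.array([.259,0,.966]); e1=np.array([.966,0,-.259]); hub=np.array([-.002,0,.147])
for n,c in(('top',b),('scene',a)):
    L=(cloud(c)-O)@M
    def s(m,nm,ax_): 
        v=L[m][:,ax_]; print(n,nm,len(v),np.percentile(v,[2,50,98]).round(4)) if len(v) else 0
    Y=abs(L[...,1])<.03
    s(Y&(L[...,2]>.2)&(L[...,2]<.245)&(L[...,0]<-.03)&(L[...,0]>-.08),'head front x',0)
    s((L[...,2]>.2)&(L[...,2]<.24)&(L[...,0]<.03)&(L[...,0]>-.03)&(L[...,1]>.02)&(L[...,1]<.08),'head left y',1)
    s((L[...,2]>.01)&(L[...,2]<.035)&(abs(L[...,1])<.08)&(L[...,0]<-.12)&(L[...,0]>-.18),'base front x',0)
    s((L[...,2]>.01)&(L[...,2]<.035)&(abs(L[...,0])<.1)&(L[...,1]>.06)&(L[...,1]<.1),'base left y',1)
    Q=L-hub; h=Q@ax; u=Q@e1; v=Q[...,1]; rr=np.hypot(u,v); az=np.degrees(np.arctan2(v,u))%360
    m=(abs(h)<.01)&(rr>.044)&(rr<.068); print(n,'lobes az',np.histogram(az[m],bins=np.arange(0,361,12))[0])
    m=(h<-.013)&(h>-.062)&(rr<.058)
    for z in range(0,360,24):
        k=m&(az>=z)&(az<z+24)
        if k.sum()>3: print(n,z,k.sum(),'h',np.percentile(h[k],[3,50]).round(3),'r',np.percentile(rr[k],[50,97]).round(3))
    pts=np.array([O+M@(hub+e1*.064*np.cos(t)+np.array([0,1,0])*.064*np.sin(t)) for t in np.radians([36,108,180,252,324])]); print(proj(c,pts).round())
C=cv2.resize(a['pixels'][170:215,185:245],None,fx=12,fy=12,interpolation=cv2.INTER_CUBIC); save(C,'ring.png')
E
```

```text
top [  3   3  16  11 137]
0.008 [ 462.4 -356.6] [43.6 30.4] 72.7
0.015 [ 459.6 -354.5] [43.4 30.3] 72.7
wax top 52 [ 0.4402 -0.3414  0.0615] ((219.91505432128906, -182.26132202148438), (33.72840118408203, 618.649169921875), 54.22917556762695)
scene [ 5  7 13  7 60]
0.008 [ 460.3 -364.7] [49.5 34.3] 79.3
0.015 [ 454.3 -353.7] [49.  33.9] 79.3
wax top 32 [ 0.4393 -0.3267  0.0354] ((189.93927001953125, 146.53213500976562), (32.41230010986328, 1170.033203125), 27.735340118408203)
top head front x 228 [-0.0549 -0.0516 -0.048 ]
top head left y 19 [0.0428 0.044  0.0448]
top base front x 60 [-0.1567 -0.1513 -0.1481]
top base left y 7 [0.0837 0.0845 0.085 ]
top lobes az [ 0  0  0  0  0  0  0  0  3 43  5  0  1  0 21 22  0  1  0  0 30  8  0  0
  0  0  0  0  0  0]
top 72 27 h [-0.054 -0.04 ] r [0.035 0.041]
top 192 16 h [-0.029 -0.019] r [0.039 0.043]
[[194. 168.]
 [191. 186.]
 [216. 190.]
 [233. 175.]
 [219. 161.]]
scene head front x 195 [-0.0566 -0.0534 -0.0502]
scene head left y 141 [0.04   0.0429 0.0455]
scene base front x 107 [-0.1593 -0.1532 -0.1469]
scene base left y 204 [0.0798 0.0831 0.0858]
scene lobes az [ 7  6  1 17  4  0  0  0  2 24  9  1  0  1 24 11  1  0  0  4 23  0  0  0
  0  0  0  0  0  4]
scene 0 5 h [-0.047 -0.036] r [0.018 0.028]
scene 72 46 h [-0.054 -0.037] r [0.035 0.04 ]
scene 96 20 h [-0.039 -0.025] r [0.029 0.036]
scene 192 21 h [-0.029 -0.02 ] r [0.037 0.043]
scene 264 8 h [-0.039 -0.035] r [0.028 0.031]
scene 336 4 h [-0.044 -0.036] r [0.022 0.022]
[[195. 193.]
 [203. 196.]
 [226. 191.]
 [230. 184.]
 [212. 186.]]
```

View pics/ring.png

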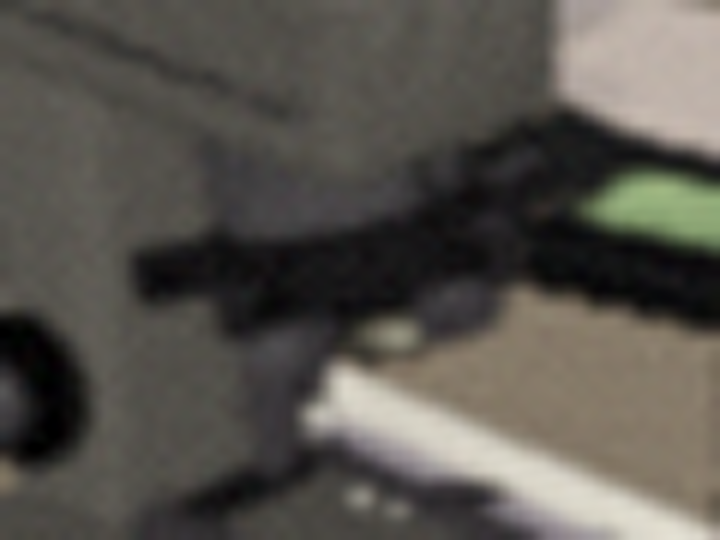

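Ring picture: a long barrel hangs left at crop (280,390) and a short wide barrel sits front-right at (460,300). Depth gives a 46 mm lens at azimuth 72°, the overview at about 210° and the 38 mm lens at the back. So turn = 3.77, and two clicks anticlockwise are needed (front lobe to -y). All lobe azimuths (108/180/252) match; the origin is refined to (0.681,-0.134), yaw -4.8°.

```bash
cat >> h.py <<'E'
yaw=np.radians(-4.8); M=R.from_euler('z',yaw).as_matrix(); O=np.array([.681,-.134,0])
hub=np.array([-.002,0,.147]); e1=np.array([.966,0,-.259]); axn=np.array([.259,0,.966])
def mw(p): return O+M@np.array(p,float)
def tool(head,lean):  # tool x heading (deg), lean of tool z forward along heading
    return (R.from_euler('z',head,degrees=True)*R.from_euler('y',-lean,degrees=True)*R.from_euler('x',180,degrees=True)).as_matrix()
def go(pos,Rm,name='',cur=None):
    if cur is None: s=read_state(); cur=(np.array(s['ee_pos']),R.from_quat(s['eef_rot']).as_matrix())
    rv=np.degrees(R.from_matrix(cur[1].T@Rm).as_rotvec())/8; d=Rm.T@(pos-cur[0])/.04
    print(name,'rot',rv.round(2),'then shift',d.round(2)); return (pos,Rm)
def ring(az,rad,h=0): a=np.radians(az); return mw(hub+e1*rad*np.cos(a)+np.array([0,rad*np.sin(a),0])+axn*h)
E
python3 - <<'E'
from h import *
T=tool(-4.8,45); print(T.round(3)); tip=lambda p,b=0:p-T[:,2]*(.014+b)
p=go(tip(ring(144,.052),.09),T,'stand-off')
p=go(tip(ring(144,.052)),T,'enter',p)
for az in (156,168,180,192,204,216): p=go(tip(ring(az,.052)),T,str(az),p)
p=go(tip(ring(216,.052),.06),T,'out',p)
p=go(tip(ring(144,.052),.06),T,'back',p)
print(ring(144,.052),tip(ring(144,.052),.09))
E
```

```text
[[ 0.705 -0.084  0.705]
 [-0.059 -0.996 -0.059]
 [ 0.707  0.    -0.707]]
stand-off rot [-1.24  5.53  2.99] then shift [  5.34 -12.98   5.52]
enter rot [0. 0. 0.] then shift [-0.    0.    2.25]
156 rot [0. 0. 0.] then shift [-0.07  0.24 -0.12]
168 rot [0. 0. 0.] then shift [-0.04  0.26 -0.07]
180 rot [0. 0. 0.] then shift [-0.01  0.27 -0.02]
192 rot [0. 0. 0.] then shift [0.01 0.27 0.02]
204 rot [0. 0. 0.] then shift [0.04 0.26 0.07]
216 rot [0. 0. 0.] then shift [0.07 0.24 0.12]
out rot [0. 0. 0.] then shift [ 0.   0.  -1.5]
back rot [0. 0. 0.] then shift [-0.   -1.53 -0.  ]
[ 0.6410686  -0.09997446  0.15789584] [ 0.5677874  -0.09382087  0.23143495]
```

Call:
{"fn": "carry_out", "kwargs": {"moves": [[-0.18,0.79,0.43,0,0,0],[0,0,0,-0.18,0.79,0.43],[0,0,0,-0.18,0.79,0.43],[0,0,0,-0.18,0.79,0.43],[0,0,0,-0.18,0.79,0.43],[0,0,0,-0.18,0.79,0.43],[0,0,0,-0.18,0.79,0.43],[0,0,0,-0.16,0.79,0.41]], "fingers": 0, "force": 20}}

```text
time: 1.4
ee_pos: [0.2222, -0.6181, 0.2197]
eef_rot: [0.922, -0.039, 0.384, 0.017]
ft_force: [-0.8, 0.9, -0.7]
width: 0.015
grip_force: 0.0
```

```bash
python3 - <<'E'
from h import *
T=tool(-4.8,45)
go(ring(144,.052)-T[:,2]*.104,T)
E
```

```text
rot [ 0.02 -0.03 -0.  ] then shift [  5.52 -13.78   5.11]
```

Call:
{"fn": "carry_out", "kwargs": {"moves": [[0.37,-0.92,0.34,0,0,0],[0.37,-0.92,0.34,0,0,0],[0.37,-0.92,0.34,0,0,0],[0.37,-0.92,0.34,0,0,0],[0.37,-0.92,0.34,0,0,0],[0.37,-0.92,0.34,0,0,0],[0.37,-0.92,0.34,0,0,0],[0.37,-0.92,0.34,0,0,0],[0.37,-0.92,0.34,0,0,0],[0.37,-0.92,0.34,0,0,0],[0.37,-0.92,0.34,0,0,0],[0.37,-0.92,0.34,0,0,0],[0.37,-0.92,0.34,0,0,0],[0.37,-0.92,0.34,0,0,0],[0.37,-0.92,0.34,0,0,0],[0,0,0,0,0,0],[0,0,0,0,0,0]]}}

```text
time: 3.52
ee_pos: [0.5685, -0.0934, 0.2314]
eef_rot: [0.923, -0.038, 0.382, 0.017]
ft_force: [-0.5, -0.9, -0.4]
width: 0.0003
grip_force: 0.0
```

```bash
python3 - <<'E'
from h import *
T=tool(-4.8,45)
go(ring(144,.052)-T[:,2]*.104,T); print(read_state()['width'],read_state()['ft_force'])
a=cam('scene');b=cam('top')
W=np.hstack([cv2.resize(c['pixels'][y:y+100,x:x+100],(399,399)) for c,x,y in((a,180,140),(b,170,130))]);save(W,'so.png')
E
```

```text
rot [ 0.01 -0.    0.01] then shift [-0.01  0.01 -0.01]
0.0003381468696420814 [-0.45280147 -0.89638594 -0.402307  ]
```

View pics/so.png

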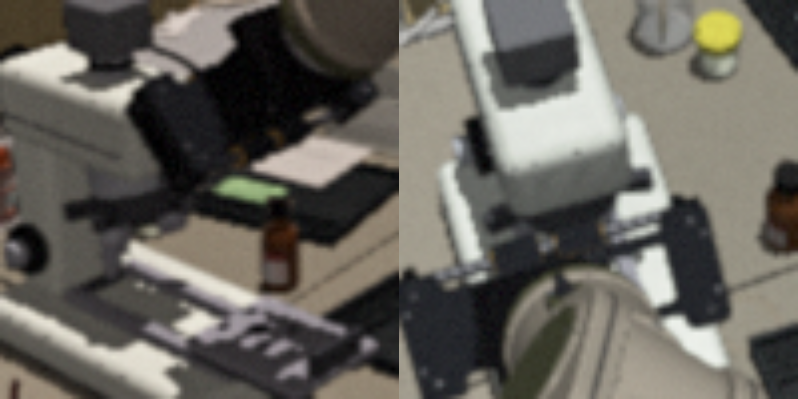

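Left half (scene): the gripper stands leaning in front of the head, above the ring's front (110,200). Right half (top): the closed fingers are just ahead of the lobes at (500,215). Clear of the head; entering.

Call:
{"fn": "carry_out", "kwargs": {"moves": [[0,0,0.5,0,0,0],[0,0,0.5,0,0,0],[0,0,0.4,0,0,0],[0,0,0.3,0,0,0],[0,0,0.3,0,0,0],[0,0,0.25,0,0,0],[0,0,0,0,0,0]]}}

```text
time: 4.5
ee_pos: [0.6161, -0.0999, 0.1791]
eef_rot: [0.925, -0.04, 0.377, 0.018]
ft_force: [0.3, 0.1, -0.3]
width: 0.0009
grip_force: 0.0
```

```bash
python3 - <<'E'
from h import *
T=tool(-4.8,45)
s=read_state();print(s['joint_positions'].round(2),s['joint_vel'].round(2),s['ft_force'],s['ee_pos'])
go(ring(144,.052)-T[:,2]*.014,T)
E
```

```text
[ 1.38  0.07 -1.29  2.17  0.23  0.18 -1.74] [ 0.03 -0.03 -0.03 -0.   -0.21 -0.    0.18] [ 0.26870541  0.05194257 -0.30710757] [ 0.61611095 -0.09993415  0.17911113]
 rot [ 0.04  0.08 -0.01] then shift [ 0.06 -0.05  0.46]
```

Call:
{"fn": "carry_out", "kwargs": {"moves": [[0,0,0,0,-0.35,0],[0,0,0,0,-0.35,0],[0,0,0,0,0,0]]}}

```text
time: 4.88
ee_pos: [0.6169, -0.0992, 0.1806]
eef_rot: [0.942, -0.041, 0.332, 0.016]
ft_force: [0.1, -0.1, 0.1]
width: 0.0004
grip_force: 0.0
```

```bash
python3 - <<'E'
from h import *
T=tool(-4.8,40)
s=read_state();print(s['joint_positions'].round(2),s['joint_vel'].round(2),s['ft_force'],s['ee_pos'])
go(ring(144,.055)-T[:,2]*.014,T)
E
```

```text
[ 1.32  0.11 -1.25  2.09  0.27  0.34 -1.78] [ 0.01 -0.01 -0.01  0.04  0.02 -0.04 -0.02] [ 0.11028198 -0.06658332  0.05645224] [ 0.61692501 -0.09924108  0.18062606]
 rot [ 0.03  0.14 -0.01] then shift [ 0.06 -0.08  0.42]
```

Call:
{"fn": "carry_out", "kwargs": {"moves": [[0.03,-0.04,0.15,0,0,0],[0.03,-0.04,0.15,0,0,0],[0,0,0.12,0,0,0],[0,0,0,0,0,0]]}}

```text
time: 5.38
ee_pos: [0.6286, -0.0971, 0.1679]
eef_rot: [0.942, -0.041, 0.332, 0.016]
ft_force: [0.2, 1.2, -0.3]
width: 0.0004
grip_force: 0.0
```

```bash
python3 - <<'E'
from h import *
T=tool(-4.8,39)
s=read_state();print(s['joint_positions'].round(2),s['ft_force'],s['ee_pos'])
tp=lambda az,r=.055:ring(az,r)-T[:,2]*.014
p=go(tp(144),T); p=go(tp(180),T,'180',p); p=go(tp(216),T,'216',p)
E
```

```text
[ 1.17  0.16 -1.13  2.08  0.44  0.33 -1.93] [ 0.15059508  1.19709611 -0.29596965] [ 0.62862405 -0.09710095  0.16789133]
 rot [ 0.04  0.02 -0.01] then shift [ 0.05  0.   -0.01]
180 rot [0. 0. 0.] then shift [-0.15  0.81 -0.21]
216 rot [0. 0. 0.] then shift [0.15 0.81 0.21]
```

Call:
{"fn": "carry_out", "kwargs": {"moves": [[-0.03,0.2,-0.06,0,0,0],[-0.04,0.2,-0.06,0,0,0],[-0.03,0.2,-0.05,0,0,0],[-0.02,0.2,-0.03,0,0,0],[0.02,0.2,0.03,0,0,0],[0.03,0.2,0.05,0,0,0],[0.04,0.2,0.06,0,0,0],[0.03,0.2,0.06,0,0,0],[0,0,0,0,0,0],[0,0,0,0,0,0]]}}

```text
time: 6.62
ee_pos: [0.6234, -0.1611, 0.1685]
eef_rot: [0.942, -0.041, 0.332, 0.016]
ft_force: [-0.6, -0.5, 0.5]
width: 0.0009
grip_force: 0.0
```

```bash
cat > ringchk.py <<'E'
from h import *
def chk():
    for n in('top','scene'):
        L=(cloud(cam(n))-O)@M; Q=L-hub; h=Q@axn; u=Q@e1; v=Q[...,1]; rr=np.hypot(u,v); az=np.degrees(np.arctan2(v,u))%360
        m=(abs(h)<.01)&(rr>.044)&(rr<.068); print(n,'lobes az',np.histogram(az[m],bins=np.arange(84,277,8))[0])
        m=(h<-.013)&(h>-.062)&(rr<.058)
        for z in range(0,360,24):
            k=m&(az>=z)&(az<z+24)
            if k.sum()>3: print(n,z,k.sum(),'h',np.percentile(h[k],[3,50]).round(3),'r',np.percentile(rr[k],[50,97]).round(3))
E
python3 - <<'E'
from ringchk import *
T=tool(-4.8,39)
tp=lambda az,r=.055:ring(az,r)-T[:,2]*.014
go(tp(216),T); chk()
E
```

```text
rot [ 0.04  0.02 -0.01] then shift [0.04 0.01 0.  ]
top lobes az [0 0 1 0 0 0 0 0 0 0 0 0 0 0 0 0 0 0 0 0 0 0 0 0]
scene lobes az [ 0  0  7 13 15  0  0  0  0  0  0  8  0  0  1  2  0  0  0  0  0  0  0  0]
scene 72 39 h [-0.043 -0.029] r [0.035 0.039]
scene 96 9 h [-0.023 -0.019] r [0.027 0.035]
scene 120 27 h [-0.05  -0.027] r [0.039 0.042]
scene 144 40 h [-0.052 -0.03 ] r [0.041 0.045]
scene 192 4 h [-0.017 -0.015] r [0.029 0.035]
scene 264 5 h [-0.031 -0.027] r [0.024 0.028]
```

One click made: the 46 mm lens is now at 144°, the 38 mm at 72°. Second stroke.

Call:
{"fn": "carry_out", "kwargs": {"moves": [[0,0,-0.4,0,0,0],[0,0,-0.5,0,0,0],[0,0,-0.5,0,0,0],[0,-0.4,0,0,0,0],[0,-0.4,0,0,0,0],[0,-0.4,0,0,0,0],[0,-0.4,0,0,0,0],[0,0,0,0,0,0]]}}

```text
time: 7.72
ee_pos: [0.5965, -0.0946, 0.1994]
eef_rot: [0.945, -0.041, 0.323, 0.018]
ft_force: [-0.1, -0.2, -0.3]
width: 0.0004
grip_force: 0.0
```

```bash
python3 - <<'E'
from h import *
T=tool(-4.8,39)
go(ring(144,.055)-T[:,2]*.014,T)
E
```

```text
rot [ 0.07  0.16 -0.  ] then shift [ 0.18 -0.    1.11]
```

Call:
{"fn": "carry_out", "kwargs": {"moves": [[0.06,0,0.2,0,0.08,0],[0.06,0,0.2,0,0.08,0],[0.06,0,0.2,0,0,0],[0,0,0.2,0,0,0],[0,0,0.2,0,0,0],[0,0,0.11,0,0,0],[0,0,0,0,0,0],[0,0,0,0,0,0]]}}

```text
time: 8.72
ee_pos: [0.6288, -0.0998, 0.1695]
eef_rot: [0.942, -0.043, 0.333, 0.018]
ft_force: [0.3, 0.1, 0.1]
width: 0.0004
grip_force: 0.0
```

```bash
python3 - <<'E'
from ringchk import *
T=tool(-4.8,39)
go(ring(144,.055)-T[:,2]*.014,T); print(read_state()['ft_force']); chk()
E
```

```text
rot [ 0.08  0.01 -0.02] then shift [ 0.02 -0.07  0.02]
[0.27287394 0.07036513 0.09787256]
top lobes az [0 0 0 0 0 0 0 0 0 0 0 0 0 0 0 0 0 0 0 0 1 3 0 0]
scene lobes az [ 0  0  3 11  4  0  0  1  1  3  0  0  0  0  0  0  0  0  0  0  0  0  0  0]
scene 72 37 h [-0.044 -0.03 ] r [0.035 0.04 ]
scene 120 24 h [-0.05  -0.029] r [0.04  0.044]
scene 144 41 h [-0.051 -0.03 ] r [0.041 0.045]
```

Call:
{"fn": "carry_out", "kwargs": {"moves": [[-0.03,0.19,-0.05,0,0,0],[-0.04,0.19,-0.06,0,0,0],[-0.03,0.19,-0.05,0,0,0],[-0.02,0.19,-0.03,0,0,0],[0.02,0.19,0.03,0,0,0],[0.03,0.2,0.05,0,0,0],[0.04,0.2,0.06,0,0,0],[0.03,0.2,0.06,0,0,0],[0,0,0,0,0,0],[0,0,0,0,0,0],[0,0,-0.2,0,0,0],[0,0,-0.3,0,0,0],[0,0,-0.3,0,0,0],[0,0,-0.3,0,0,0],[0,0,-0.3,0,0,0],[0,0,-0.3,0,0,0],[0,0,-0.3,0,0,0],[0,0,0,0,0,0]]}}

```text
time: 11.08
ee_pos: [0.5747, -0.1574, 0.2245]
eef_rot: [0.944, -0.043, 0.327, 0.02]
ft_force: [-0.4, 0.5, -0.5]
width: 0.0005
grip_force: 0.0
```

```bash
python3 - <<'E'
from ringchk import *
chk()
s=read_state(); print(s['joint_positions'].round(2),s['ft_force'])
T=tool(72.7,0); go(np.array([.460,-.357,.20]),T)
E
```

```text
top lobes az [ 0  0 10 16  2  0  0  0  0  0  0  0  0  0  0  0  0  0  0  2  9  8  0  0]
scene lobes az [ 0  0  3 17 14  0  0  0  0  0  1 22 10  0  0  0  0  0  0  9 14  1  0  0]
scene 72 32 h [-0.038 -0.025] r [0.033 0.038]
scene 96 4 h [-0.021 -0.019] r [0.027 0.032]
scene 120 21 h [-0.04  -0.025] r [0.037 0.042]
scene 144 32 h [-0.046 -0.028] r [0.038 0.043]
scene 192 59 h [-0.053 -0.03 ] r [0.037 0.044]
[ 1.62 -0.19 -1.25  2.09 -0.66  0.53 -0.86] [ 1.12190657  0.15322352 -0.38917004]
 rot [ 3.29 -3.97 -9.36] then shift [-5.63 -1.25  0.59]
```

Overview is in (30 mm at 72°, 38 mm at 144°, 46 mm at 216°, so nothing but the overview at the back). On to the block.

Call:
{"fn": "carry_out", "kwargs": {"moves": [[0,0,-0.5,0,0,0],[0,0,-0.5,0,0,0],[0,0,-0.5,0,0,0],[0,0,-0.5,0,0,0],[0,0,-0.5,0,0,0],[0,0,0,0.27,-0.33,-0.78],[0,0,0,0.27,-0.33,-0.78],[0,0,0,0.27,-0.33,-0.78],[0,0,0,0.27,-0.33,-0.78],[0,0,0,0.27,-0.33,-0.78],[0,0,0,0.27,-0.33,-0.78],[0,0,0,0.27,-0.33,-0.78],[0,0,0,0.27,-0.33,-0.78],[0,0,0,0.27,-0.33,-0.78],[0,0,0,0.27,-0.33,-0.78],[0,0,0,0.27,-0.33,-0.78],[0,0,0,0.27,-0.33,-0.78],[0,0,0,0,0,0]], "fingers": 60}}

```text
time: 13.42
ee_pos: [0.5139, -0.1502, 0.3017]
eef_rot: [0.806, 0.592, 0.002, 0.002]
ft_force: [0.2, -0.1, 0.5]
width: 0.06
grip_force: 0.0
```

```bash
python3 - <<'E'
from h import *
s=read_state(); print(s['joint_positions'].round(2),s['ee_pos'])
T=tool(72.7,0); go(np.array([.460,-.357,.16]),T)
b=cam('top');c=b
for k in 'a':
    x0,x1,y0,y1=301,324,226,243
    im=c['pixels'][y0:y1,x0:x1].astype(int); w=((im.min(2)>85)&(im[...,1]-im[...,0]<8)).astype(np.uint8); print(w.sum())
    print(im[:,:,0])
for n in('top','scene'):
    c=cam(n);X=cloud(c); m=(abs(X[...,0]-.46)<.05)&(abs(X[...,1]+.357)<.05)&(X[...,2]>.0115)&(X[...,2]<.025); t=X[m]
    if len(t): print(n,len(t),t.mean(0).round(4),cv2.minAreaRect((t[:,:2]*1000).astype(np.float32)))
E
```

```text
[ 1.17  0.26 -1.14  1.56  0.24  1.47 -0.28] [ 0.51392403 -0.1502241   0.3016925 ]
 rot [ 0.04 -0.01 -0.01] then shift [-5.34  0.25  3.54]
223
[[149 130 117 104  94  92  91  88  90  91  88  92  90  89  89  89  89  88
   87  90  92  87  86]
 [103  92  95  90  92  91  93  92  91  91  93  91  87  92  89  85  81  81
   79  77  77  72  72]
 [ 89  87  92  93  91  89  89  90  94  91  90  85  82  94  96  83  62  59
   58  57  51  49  45]
 [ 92  95  94  90  92  92  90  86  85  84  78  71  65  80  88  77  56  43
   41  42  44  41  43]
 [ 93  90  91  93  92  88  77  73  63  57  51  43  46  51  55  50  44  43
   46  48  56  59  68]
 [ 91  90  91  83  79  72  58  52  42  41  34  40  34  42  41  60  72  84
   97 113 126 127 127]
 [ 89  83  74  64  56  49  45  34  41  43  44  51  70  86 109 132 139 145
  146 161 167 164 165]
 [ 72  61  51  35  36  38  38  47  60  78  98 117 133 139 158 167 169 171
  169 170 166 169 168]
 [ 46  36  37  39  42  51  68  97 118 136 150 164 170 173 169 169 173 171
  169 170 167 166 167]
 [ 39  37  48  67  86 109 132 147 163 170 167 171 170 170 169 169 171 171
  173 169 170 167 167]
 [ 52  68 104 129 135 151 166 168 171 170 169 172 168 172 169 167 170 171
  168 172 167 171 168]
 [101 124 147 162 164 165 167 170 169 170 172 169 171 172 171 171 169 169
  169 168 168 168 170]
 [143 157 161 164 162 167 165 167 167 170 170 171 170 166 170 169 172 173
  171 168 169 169 172]
 [155 160 159 161 165 167 166 169 169 166 170 169 172 170 170 167 171 170
  168 169 167 169 170]
 [153 158 161 161 164 166 166 167 167 168 171 170 171 171 170 168 169 170
  170 171 171 169 167]
 [155 157 159 162 165 166 166 168 165 168 169 168 170 169 168 171 169 170
  167 167 170 168 169]
 [156 159 161 162 163 166 166 168 166 169 170 165 168 172 171 168 168 168
  168 167 169 168 169]]
scene 41 [ 0.4571 -0.3553  0.0147] ((458.8223876953125, -355.8853454589844), (39.69025421142578, 27.24794578552246), 65.44315338134766)
```

Call:
{"fn": "carry_out", "kwargs": {"moves": [[-0.76,0.04,0.5,0,0,0],[-0.76,0.04,0.5,0,0,0],[-0.76,0.04,0.5,0,0,0],[-0.76,0.04,0.5,0,0,0],[-0.76,0.04,0.5,0,0,0],[-0.76,0.04,0.5,0,0,0],[-0.76,0.04,0.5,0,0,0],[0,0,0.8,0,0,0],[0,0,0.8,0,0,0],[0,0,0,0,0,0],[0,0,0,0,0,0]]}}

```text
time: 14.95
ee_pos: [0.4616, -0.3587, 0.1001]
eef_rot: [0.806, 0.592, 0.001, 0.004]
ft_force: [0.4, 0.2, -0.4]
width: 0.06
grip_force: 0.0
```

```bash
python3 - <<'E'
from h import *
T=tool(72.7,0); go(np.array([.460,-.3565,.019]),T)
for n in('top','scene'):
    c=cam(n);X=cloud(c); m=(abs(X[...,0]-.46)<.05)&(abs(X[...,1]+.357)<.05)&(X[...,2]>.0115)&(X[...,2]<.022); t=X[m]
    if len(t): print(n,len(t),t.mean(0).round(4),cv2.minAreaRect((t[:,:2]*1000).astype(np.float32)))
a=cam('scene');b=cam('top')
W=np.hstack([cv2.resize(c['pixels'][y:y+60,x:x+60],(399,399),interpolation=cv2.INTER_CUBIC) for c,x,y in((a,270,180),(b,280,200))]);save(W,'bl.png')
E
```

```text
rot [ 0.05  0.01 -0.02] then shift [ 0.04 -0.05  2.03]
top 4 [ 0.4716 -0.3399  0.0123] ((471.9415588378906, -340.9221496582031), (3.013761043548584, 16.26877212524414), 64.63890075683594)
scene 43 [ 0.4567 -0.3546  0.0146] ((455.5263366699219, -353.8016357421875), (39.6859016418457, 29.538795471191406), 55.357791900634766)
```

View pics/bl.png

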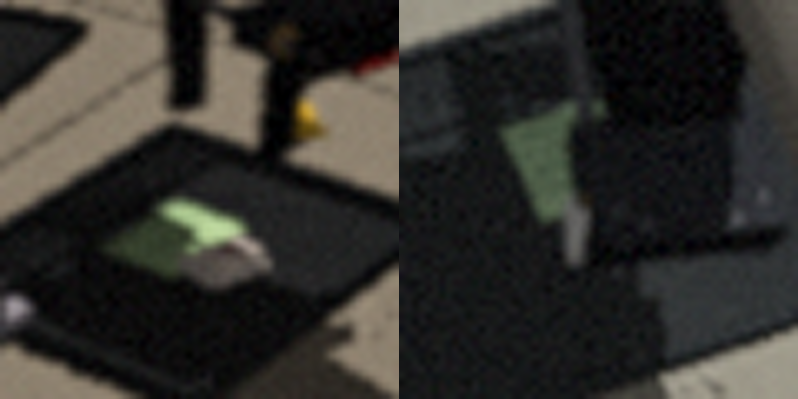

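Left: the two fingers hang either side of the block at (225,260); right: the block's end shows just beside the gripper at (575,230). Descend and grasp.

Call:
{"fn": "carry_out", "kwargs": {"moves": [[0.04,-0.05,0.4,0,0,0],[0,0,0.5,0,0,0],[0,0,0.4,0,0,0],[0,0,0.3,0,0,0],[0,0,0.25,0,0,0],[0,0,0.16,0,0,0],[0,0,0,0,0,0]]}}

```text
time: 16.02
ee_pos: [0.4603, -0.3564, 0.0186]
eef_rot: [0.806, 0.592, 0.001, 0.003]
ft_force: [0.1, -0.8, 0.6]
width: 0.0601
grip_force: 0.0
```

Call:
{"fn": "carry_out", "kwargs": {"moves": [[0,0,0,0,0,0],[0,0,0,0,0,0],[0,0,0,0,0,0],[0,0,0,0,0,0],[0,0,0,0,0,0],[0,0,0,0,0,0]], "fingers": 15, "force": 15}}

```text
time: 16.77
ee_pos: [0.4602, -0.3565, 0.0188]
eef_rot: [0.806, 0.592, 0.001, 0.003]
ft_force: [-1.1, 0.2, 1.4]
width: 0.0277
grip_force: 14.8
```

Call:
{"fn": "carry_out", "kwargs": {"moves": [[0,0,-0.5,0,0,0],[0,0,-0.8,0,0,0],[0,0,-0.8,0,0,0],[0,0,-0.8,0,0,0],[0,0,-0.8,0,0,0],[0,0,0,0,0,0.97],[0,0,0,0,0,0.97],[0,0,0,0,0,0.97],[0,0,0,0,0,0.97],[0,0,0,0,0,0.97],[0,0,0,0,0,0.97],[0,0,0,0,0,0.97],[0,0,0,0,0,0.97],[0,0,0,0,0,0.97],[0,0,0,0,0,0.97],[0,0,0,0,0,0]]}}

```text
time: 18.77
ee_pos: [0.4596, -0.3556, 0.1678]
eef_rot: [0.999, -0.043, 0.003, 0.002]
ft_force: [0.7, 0.6, 0.3]
width: 0.0283
grip_force: 14.8
```

```bash
python3 - <<'E'
from h import *
s=read_state(); print(s['width'],s['grip_force'],s['joint_positions'].round(2))
p=s['ee_pos']; print(p)
T=tool(-4.8,0); go(np.array([.544,-.1219,.13]),T)
a=cam('scene');b=cam('top')
X=cloud(a); L=(X-p)@M   # block near TCP, microscope-aligned
m=(abs(L[...,1])<.03)&(abs(L[...,0])<.04)&(L[...,2]>-.02)&(L[...,2]<.01)&(a['pixels'].min(2)>70)
print(m.sum(), [np.percentile(L[m][:,i],[2,50,98]).round(4) for i in range(3)] if m.sum() else '')
u=proj(a,p)[0].astype(int); v=proj(a,np.array([.544,-.122,.075]))[0].astype(int); w=proj(b,np.array([.544,-.122,.075]))[0].astype(int)
W=np.hstack([cv2.resize(c['pixels'][q[1]-30:q[1]+30,q[0]-20:q[0]+20],(264,396),interpolation=cv2.INTER_CUBIC) for c,q in((a,u),(a,v),(b,w))]);save(W,'hold.png'); print(u,v,w)
for n,c in(('top',b),('scene',a)):
    X=cloud(c); reg=(X[...,0]>.38)&(X[...,0]<.7)&(X[...,1]>-.25)&(X[...,1]<.02)&(X[...,2]>.069)&(X[...,2]<.08)
    k,l,st,ce=cv2.connectedComponentsWithStats(reg.astype(np.uint8)); i=1+st[1:,4].argmax(); print(n,cv2.minAreaRect((X[l==i][:,:2]*1000).astype(np.float32)))
E
```

```text
0.028283267441746876 14.831777662038803 [ 1.19  0.37 -0.74  1.65  0.26  1.22 -1.27]
[ 0.45962586 -0.3555948   0.16784823]
 rot [ 0.03 -0.05 -0.02] then shift [ 1.61 -6.    0.95]
29 [array([-0.0263, -0.0197, -0.0124]), array([-0.0227,  0.0036,  0.0157]), array([-0.0138, -0.0074, -0.0033])]
[305 178] [243 222] [225 228]
top ((518.2938232421875, -120.40875244140625), (95.93123626708984, 122.30095672607422), 85.55015563964844)
scene ((515.3283081054688, -121.81453704833984), (99.9858169555664, 122.27342224121094), 85.27730560302734)
```

View pics/hold.png

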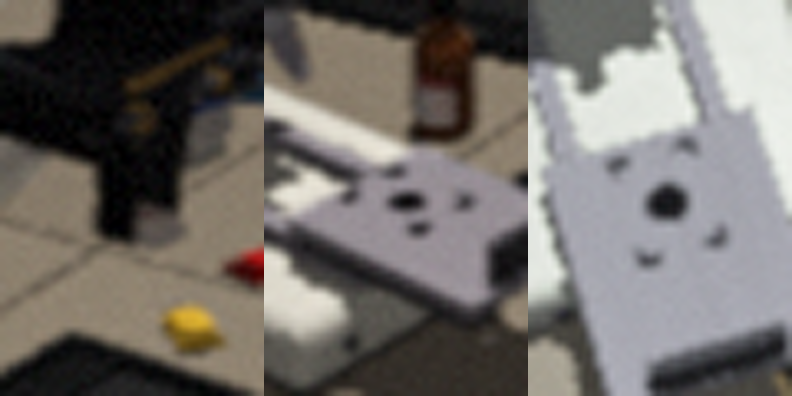

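Left panel: the block is held at the fingertips, at (160,215), jutting out to the front; middle and right panels: four posts around the hole, free (right: posts at (618,165), (687,147), (715,237), (650,257)). I sample the block's ends along its long side to find its offset in the grip.

```bash
python3 - <<'E'
from h import *
s=read_state(); p=np.array(s['ee_pos']); T=R.from_quat(s['eef_rot']).as_matrix()
a=cam('scene');b=cam('top')
xs=np.arange(-.036,.037,.003)
for zz in(.0135,.010):
  for y in(-.014,): # tool -y = +y world side
    q=proj(a,[p+T@[x,y,zz] for x in xs]); v=cv2.remap(a['pixels'],q[:,:1].astype(np.float32),q[:,1:].astype(np.float32),cv2.INTER_LINEAR)[:,0]
    print(zz,[(round(x*1000),int(c.min()),int(c.max())) for x,c in zip(xs,v)])
    d=cv2.remap(a['range_z'],q[:,:1].astype(np.float32),q[:,1:].astype(np.float32),cv2.INTER_NEAREST)[:,0]; e=((np.array([p+T@[x,y,zz] for x in xs])-a['t'])@a['R'])[:,2]
    print('dep-exp mm',((d-e)*1000).round().astype(int))
for n,c in(('top',b),('scene',a)):
    q=proj(c,mw([0,0,0])+0*p); 
    w=proj(c,[np.array([.544,-.122,.077])])[0]; 
    g=c['pixels'].max(2); x0,y0=(w-14).astype(int); im=cv2.resize(g[y0:y0+28,x0:x0+28],None,fx=4,fy=4,interpolation=cv2.INTER_CUBIC)
    k,l,st,ce=cv2.connectedComponentsWithStats((im<75).astype(np.uint8))
    for i in range(1,k):
        if 25<st[i,4]<1500:
            u=np.array(ce[i])/4+[x0-.375,y0-.375]; print(n,st[i,4],((plane(c,u,.078)[0]-[.544,-.122,0])@M*1000).round(1))
E
```

```text
0.0135 [(-36, 109, 137), (-33, 109, 139), (-30, 108, 139), (-27, 106, 134), (-24, 100, 124), (-21, 92, 113), (-18, 91, 110), (-15, 89, 109), (-12, 81, 99), (-9, 64, 78), (-6, 45, 55), (-3, 32, 40), (0, 25, 32), (3, 24, 31), (6, 22, 30), (9, 25, 33), (12, 37, 46), (15, 57, 72), (18, 76, 97), (21, 93, 119), (24, 105, 135), (27, 106, 135), (30, 106, 135), (33, 106, 135), (36, 107, 136)]
dep-exp mm [358 376 371 371 369  -3   1 369 368 -10  -8 -10 -12 -11  -8  -9 -11 376
 374 387 370 373 386 382 383]
0.01 [(-36, 111, 141), (-33, 106, 136), (-30, 98, 125), (-27, 91, 112), (-24, 85, 101), (-21, 78, 92), (-18, 75, 88), (-15, 71, 82), (-12, 63, 74), (-9, 44, 52), (-6, 27, 30), (-3, 10, 11), (0, 3, 3), (3, 3, 4), (6, 6, 7), (9, 10, 11), (12, 19, 24), (15, 45, 57), (18, 69, 89), (21, 91, 117), (24, 103, 132), (27, 106, 135), (30, 106, 135), (33, 103, 133), (36, 104, 132)]
dep-exp mm [375 380 381   3   1   0  -1  -3   1  -7 -11 -13 -10 -10 -10 -12  -8 378
 385 380 386 389 399 389 392]
top 306 [ 0.3  0.7 78. ]
scene 506 [ 34.8 -67.   78. ]
scene 204 [50.5  0.8 78. ]
scene 145 [-2.7  0.4 78. ]
scene 32 [-24.7  15.3  78. ]
scene 1171 [-24.6  63.   78. ]
```

```bash
cat > end.py <<'E'
from h import *
def end():
    s=read_state(); p=np.array(s['ee_pos']); o=[]
    for _ in range(4):
        a=cam('scene'); L=(cloud(a)-p)@M; px=a['pixels']
        m=(abs(L[...,1])<.03)&(abs(L[...,0])<.045)&(L[...,2]>-.018)&(L[...,2]<.002)&(px.min(2)>60)
        u=np.argwhere(m)
        o.append([m.sum(),*np.percentile(L[m][:,0]*1000,[2,25,50,75]),L[m][:,0].mean()*1000,*u.mean(0)])
        q=proj(a,p+M@[-.0205,0,-.0135])[0]
    print(p,np.mean(o,0).round(2),q)
    y,x=q.round().astype(int)[::-1]; print(a['pixels'][y-4:y+4,x-6:x+8].min(2)); print((a['range_z'][y-4:y+4,x-6:x+8]*100).round().astype(int))
E
python3 -c "from end import *; end()"
```

```text
[ 0.45936281 -0.35579826  0.1670363 ] [ 37.25 -25.11 -22.48 -19.17 -14.08 -18.32 182.66 309.26] [310.19833476 184.17213333]
[[ 10  20  38  45  52  55  45  44  83 107 113 110 107 108]
 [  3  26  50  62  67  68  69  75  93 109 111 108 109 112]
 [  6  37  63  77  76  74  77  75  87 102 109 111 112 108]
 [ 12  39  65  74  80  78  76  73  83  96 108 111 109 109]
 [ 24  50  70  76  77  75  82  86  89  98 106 110 110 110]
 [ 59  70  83  86  82  86  97 106 109 108 106 108 106 106]
 [ 95  93  97  94 102 107 112 109 108 110 106 108 108 107]
 [102  93  91  94 103 106 109 107 105 109 108 108 112 111]]
[[122 122 123 125 125 124 124 125 126 166 164 165 165 166]
 [122 122 123 124 124 124 124 124 124 164 164 165 164 164]
 [122 122 123 123 123 123 123 124 124 164 164 162 163 163]
 [123 122 123 123 123 123 124 124 124 124 162 162 162 162]
 [123 123 123 123 123 123 123 124 124 161 161 162 161 162]
 [123 123 123 124 123 123 123 160 160 160 161 161 160 160]
 [159 160 159 158 159 159 159 159 158 159 159 159 159 159]
 [159 159 158 158 159 159 158 159 158 159 159 158 159 159]]
```

Call:
{"fn": "carry_out", "kwargs": {"moves": [[0,0,0,0,0,-1],[0,0,0,0,0,-1],[0,0,0,0,0,-1],[0,0,0,0,0,-1],[0,0,0,0,0,-1],[0,0,0,0,0,-1],[0,0,0,0,0,-1],[0,0,0,0,0,-1],[0,0,0,0,0,-1],[0,0,0,0,0,-1],[0,0,0,0,0,-1]]}}

```text
time: 20.55
ee_pos: [0.4593, -0.3559, 0.1667]
eef_rot: [0.748, 0.664, 0.001, 0.003]
ft_force: [0.5, 0.0, -0.5]
width: 0.0283
grip_force: 14.8
```

Call:
{"fn": "carry_out", "kwargs": {"moves": [[0,0,0,0,0,-1],[0,0,0,0,0,-1],[0,0,0,0,0,-1],[0,0,0,0,0,-1],[0,0,0,0,0,-1],[0,0,0,0,0,-1],[0,0,0,0,0,-1],[0,0,0,0,0,-1],[0,0,0,0,0,-1],[0,0,0,0,0,-1],[0,0,0,0,0,-1],[0,0,0,0,0,-0.5],[0,0,0,0,0,0],[0,0,0,0,0,0]]}}

```text
time: 22.3
ee_pos: [0.4593, -0.3559, 0.1666]
eef_rot: [0.045, 0.999, -0.002, 0.003]
ft_force: [0.1, -0.1, -0.7]
width: 0.0283
grip_force: 14.8
```

```bash
python3 - <<'E'
from end import *
end(); s=read_state(); print(s['joint_positions'].round(2),s['width']); go(np.array([.544,-.122,.13]),tool(175.2,0))
E
```

```text
[ 0.45926309 -0.3559215   0.16664943] [ 30.   -22.12 -19.69 -14.5  -11.53 -15.17 182.42 308.75] [310.23517973 184.27125928]
[[  7  26  53  68  62  49  27  32  71 103 108 106 105 107]
 [  0  29  61  72  75  64  42  48  78 101 109 108 109 109]
 [ 11  37  61  71  70  66  66  72  84 102 112 108 107 106]
 [ 12  35  58  63  70  73  74  81  93 104 105 108 107 107]
 [ 20  44  70  72  73  82  83  98 103 106 106 105 103 105]
 [ 58  74  85  85  89  97 101 107 107 105 104 110 108 107]
 [ 91  91  95 101 101 109 108 108 108 109 105 107 104 107]
 [103  95  91  92 100 109 103 106 103 107 103 107 106 107]]
[[122 122 123 125 124 124 125 125 126 164 165 165 165 165]
 [122 122 124 124 125 125 125 125 124 164 164 164 164 164]
 [123 123 123 124 124 124 124 124 124 163 164 164 163 163]
 [122 122 124 124 123 123 123 124 124 162 162 162 163 162]
 [123   0 123 123 123 123 124 161 161 161 161 161 161 162]
 [123 123 123 123 123 161 160 160 160 160 160 160 160 160]
 [159 160 159 159 159 159 159 159 159 159 159 159 159 159]
 [158 158 159 158 158 158 159 158 158 158 158 159 159 158]]
[ 1.54  0.65 -1.32  1.63  0.64  1.37  1.62] 0.028406706287175242
 rot [-0.02  0.04 -0.03] then shift [-1.62  6.    0.92]
```

Half-turn comparison gives the block's centre 1.5 mm to the +x side of the TCP as now held. Holder taken as (0.5435,-0.1223).

Call:
{"fn": "carry_out", "kwargs": {"moves": [[-0.2,0.75,0,0,0,0],[-0.2,0.75,0,0,0,0],[-0.2,0.75,0,0,0,0],[-0.2,0.75,0,0,0,0],[-0.2,0.75,0,0,0,0],[-0.2,0.75,0,0,0,0],[-0.2,0.75,0,0,0,0],[-0.2,0.75,0,0,0,0],[0,0,0.4,0,0,0],[0,0,0.4,0,0,0],[0,0,0.2,0,0,0],[0,0,0,0,0,0],[0,0,0,0,0,0]]}}

```text
time: 24.12
ee_pos: [0.5445, -0.1229, 0.1266]
eef_rot: [0.044, 0.999, -0.002, 0.003]
ft_force: [-0.1, -0.1, 0.1]
width: 0.0282
grip_force: 14.8
```

```bash
python3 - <<'E'
from end import *
s=read_state(); print(s['joint_positions'].round(2),s['width'],s['ft_force'])
T=tool(175.2,0); go(np.array([.5420,-.1222,.0975]),T)
# relative check in image: block front vs holder posts, scene & top
end()
E
```

```text
[ 1.12  0.63 -1.29  1.73  0.64  1.27  1.17] 0.028237836021773415 [-0.08901433 -0.14438983  0.0599383 ]
 rot [-0.02  0.05 -0.04] then shift [0.06 0.01 0.73]
[ 0.54452586 -0.12290748  0.1266176 ] [ 46.25 -21.88 -18.75 -12.01  -8.47 -11.74 212.08 244.99] [248.28722789 213.96334366]
[[ 24  57  76  75  80  70  60  43  31  28  16  16  46  83]
 [ 33  61  80  79  74  66  67  62  57  40   6  24  59  94]
 [ 30  60  73  72  68  70  76  72  59  37  25  46  83 106]
 [ 29  55  65  66  72  77  81  79  68  59  73  89  96  93]
 [ 64  81  78  73  71  76  86  98 100 103 102  97  91  85]
 [110 114  81  65  61  57  63  67  82  92  88  87  98 108]
 [107  73  53  52  48  44  45  46  57  57  66  82 106 110]
 [ 55  32  36  42  47  51  48  45  45  44  51  64  81  95]]
[[112 113 114 114 114 114 114 115 115 115 137 136 137 139]
 [112 112 113 113 114 114 114 114 113 114 137 136 137 139]
 [112 113 113 114 114 113 113 113 114 114 137 137 137 138]
 [112 113 113 112 112 113 113 114 114 137 137 137 137 137]
 [113 113 112 112 112 113 113 136 137 137 136 136 137 137]
 [112 127 112 113 113 120 120 120 120 136 135 136 136 136]
 [125 120 120 120 120 120 120 120 120 120 119 135 136 135]
 [119 119 118 119 119 119 119 119 119 119 119 119 119 135]]
```

Call:
{"fn": "carry_out", "kwargs": {"moves": [[0.06,0.01,0.25,0,0,0],[0,0,0.25,0,0,0],[0,0,0.2,0,0,0],[0,0,0,0,0,0],[0,0,0.05,0,0,0],[0,0,0.05,0,0,0],[0,0,0.03,0,0,0],[0,0,0,0,0,0]]}}

```text
time: 25.32
ee_pos: [0.5422, -0.1221, 0.093]
eef_rot: [0.044, 0.999, -0.002, 0.003]
ft_force: [-0.1, 0.1, -0.1]
width: 0.0283
grip_force: 14.8
```

No contact 2 mm below the post tops: it is inside. Lower the rest.

Call:
{"fn": "carry_out", "kwargs": {"moves": [[0,0,0.03,0,0,0],[0,0,0.03,0,0,0],[0,0,0,0,0,0]]}}

```text
time: 25.7
ee_pos: [0.5423, -0.1221, 0.0908]
eef_rot: [0.044, 0.999, -0.002, 0.003]
ft_force: [0.2, 0.5, 1.3]
width: 0.0283
grip_force: 14.9
```

Call:
{"fn": "carry_out", "kwargs": {"moves": [[0,0,0,0,0,0],[0,0,0,0,0,0],[0,0,0,0,0,0],[0,0,-0.3,0,0,0],[0,0,-0.6,0,0,0],[0,0,-0.9,0,0,0],[0,0,-0.9,0,0,0],[0,0,-0.9,0,0,0],[0,0,0,0,0,0]], "fingers": 50}}

```text
time: 26.82
ee_pos: [0.5428, -0.121, 0.2388]
eef_rot: [0.044, 0.999, -0.002, 0.005]
ft_force: [-0.2, 0.3, -0.6]
width: 0.0501
grip_force: 0.0
```

```bash
python3 - <<'E'
from h import *
s=read_state(); print(s['joint_positions'].round(2),s['ee_pos'])
hc=np.array([.5435,-.1223,0])
for n in('top','scene'):
    c=cam(n); L=(cloud(c)-hc)@M; px=c['pixels']; 
    m=(abs(L[...,0])<.03)&(abs(L[...,1])<.03)&(L[...,2]>.0825)&(L[...,2]<.1)&(px.min(2)>60)
    if m.sum(): q=L[m]; print(n,m.sum(),np.percentile(q*1000,[3,50,97],axis=0).round(1).tolist())
T=tool(-4.8,40); lip=hc+M@[-.085,0,0]+[0,0,.089]; print('lip',lip)
# fingertip target at lip front face
p=go(lip-M@[.06,0,0]-T[:,2]*.014+[0,0,.0],T,'pre')
E
```

```text
[ 1.19  0.52 -1.39  1.61  0.52  1.44  1.24] [ 0.5428024  -0.12095244  0.23881552]
top 84 [[-20.4, -10.0, 83.1], [0.8, 0.7, 85.6], [16.0, 12.4, 88.6]]
scene 42 [[-23.3, -6.8, 82.8], [-8.9, 5.4, 85.8], [12.7, 13.1, 89.2]]
lip [ 0.45879811 -0.11518738  0.089     ]
pre rot [-7.61  0.06 21.15] then shift [-5.1   0.01  0.16]
```

The block's top is at 86 mm (87 expected) and within the posts: seated. Now the push, using the half-turned lean to spare the wrist.

```bash
python3 - <<'E'
from h import *
hc=np.array([.5435,-.1223,0]); T=tool(175.2,-40)
lip=hc+M@[-.085,0,0]+[0,0,.089]; c=T[:,2]*.014+M@[.0073,0,.0061]
p=go(lip-c+M@[-.035,0,.13],T,'above'); print(p[0])
p=go(lip-c+M@[-.035,0,0],T,'down',p); p=go(lip-c,T,'contact',p); p=go(lip-c+M@[.16,0,0],T,'home',p); print(p[0])
E
```

```text
above rot [-0.04 -4.95 -0.02] then shift [ 2.77 -0.01 -1.93]
[ 0.40767899 -0.11089479  0.22362462]
down rot [0. 0. 0.] then shift [ 2.09 -0.    2.49]
contact rot [0. 0. 0.] then shift [-0.67  0.    0.56]
home rot [0. 0. 0.] then shift [-3.06  0.    2.57]
[ 0.6019951  -0.12721197  0.09362462]
```

Call:
{"fn": "carry_out", "kwargs": {"moves": [[0.35,0,-0.24,0,-0.5,0],[0.35,0,-0.24,0,-0.5,0],[0.35,0,-0.24,0,-0.5,0],[0.35,0,-0.24,0,-0.5,0],[0.35,0,-0.24,0,-0.5,0],[0.35,0,-0.24,0,-0.5,0],[0.35,0,-0.24,0,-0.5,0],[0.35,0,-0.24,0,-0.5,0],[0,0,0,0,-0.5,0],[0,0,0,0,-0.5,0],[0,0,0,0,0,0]], "fingers": 0}}

```text
time: 28.3
ee_pos: [0.4251, -0.1073, 0.2831]
eef_rot: [0.039, 0.966, -0.011, 0.257]
ft_force: [0.3, 0.2, 0.8]
width: 0.0003
grip_force: 0.0
```

```bash
cat > push.py <<'E'
from h import *
def pu(l1=40):
    s=read_state(); print(s['joint_positions'].round(2),s['ee_pos'].round(4),s['ft_force'].round(1))
    z=R.from_quat(s['eef_rot']).as_matrix()[:,2]; print('lean',np.degrees(np.arccos(-z[2])))
    hc=np.array([.5435,-.1223,0]); T=tool(175.2,-l1); a=np.radians(l1)
    lip=hc+M@[-.085,0,0]+[0,0,.089]; c=T[:,2]*.014+M@[.0095*np.cos(a),0,.0095*np.sin(a)]
    go(lip-c+M@[-.035,0,.0],T,'down'); go(lip-c,T,'contact'); go(lip-c+M@[.16,0,0],T,'home')
E
python3 -c "
from push import *
pu(40);pu(30)"
```

```text
[ 0.73 -0.5  -0.38  2.21 -0.39  0.92  2.  ] [ 0.4251 -0.1073  0.2831] [0.3 0.2 0.8]
lean 29.795271757001977
down rot [ 0.01 -1.28  0.02] then shift [ 3.37 -0.13  3.35]
contact rot [ 0.01 -1.28  0.02] then shift [ 2.7  -0.13  3.92]
home rot [ 0.01 -1.28  0.02] then shift [-0.36 -0.13  6.49]
[ 0.73 -0.5  -0.38  2.21 -0.39  0.92  2.  ] [ 0.4251 -0.1073  0.2831] [0.3 0.2 0.8]
lean 29.795271757001977
down rot [ 0.01 -0.03  0.03] then shift [ 2.68 -0.13  3.84]
contact rot [ 0.01 -0.03  0.03] then shift [ 1.92 -0.13  4.28]
home rot [ 0.01 -0.03  0.03] then shift [-1.54 -0.13  6.28]
```

Call:
{"fn": "carry_out", "kwargs": {"moves": [[0,0,0,0,0.62,0],[0,0,0,0,0.62,0],[0,0,0,0,0.62,0],[0,0,0,0,0,0]]}}

```text
time: 28.8
ee_pos: [0.4257, -0.1105, 0.2837]
eef_rot: [0.043, 0.991, -0.006, 0.13]
ft_force: [0.0, -0.4, 1.0]
width: 0.0004
grip_force: 0.0
```

```bash
python3 -c "
from push import *
pu(15)"
```

```text
[ 0.81 -0.31 -0.51  2.   -0.22  1.16  1.85] [ 0.4257 -0.1105  0.2837] [ 0.  -0.4  1. ]
lean 14.924507274321329
down rot [-0.01 -0.01 -0.02] then shift [ 1.54 -0.05  4.34]
contact rot [-0.01 -0.01 -0.02] then shift [ 0.69 -0.05  4.57]
home rot [-0.01 -0.01 -0.02] then shift [-3.17 -0.05  5.6 ]
```

Call:
{"fn": "carry_out", "kwargs": {"moves": [[0.38,-0.02,0.3,0,0,0],[0.38,-0.03,0.3,0,0,0],[0.38,0,0.3,0,0,0],[0.4,0,0.4,0,0,0],[0,0,0.6,0,0,0],[0,0,0.6,0,0,0],[0,0,0.6,0,0,0],[0,0,0.6,0,0,0],[0,0,0.64,0,0,0],[0,0,0,0,0,0],[0,0,0,0,0,0]]}}

```text
time: 30.18
ee_pos: [0.4101, -0.1116, 0.1009]
eef_rot: [0.043, 0.99, -0.007, 0.131]
ft_force: [0.8, -0.3, 0.4]
width: 0.0001
grip_force: 0.0
```

```bash
python3 -c "
from push import *
pu(15);pu(22)"
```

```text
[ 0.8  -0.14 -0.58  2.29 -0.17  0.71  1.81] [ 0.4101 -0.1116  0.1009] [ 0.8 -0.3  0.4]
lean 15.031205249576765
down rot [-0.02  0.   -0.02] then shift [-0.02  0.01  0.03]
contact rot [-0.02  0.   -0.02] then shift [-0.86  0.01  0.25]
home rot [-0.02  0.   -0.02] then shift [-4.73  0.01  1.29]
[ 0.8  -0.14 -0.58  2.29 -0.17  0.71  1.81] [ 0.4101 -0.1116  0.1009] [ 0.8 -0.3  0.4]
lean 15.031205249576765
down rot [-0.02 -0.87 -0.02] then shift [0.03 0.01 0.06]
contact rot [-0.02 -0.87 -0.02] then shift [-0.78  0.01  0.38]
home rot [-0.02 -0.87 -0.02] then shift [-4.49  0.01  1.88]
```

Call:
{"fn": "carry_out", "kwargs": {"moves": [[-0.24,0,0.065,0,0,0],[-0.24,0,0.065,0,0,0],[-0.2,0,0.054,0,0,0],[-0.12,0,0.032,0,0,0],[-0.12,0,0.032,0,0,0],[-0.16,0,0.043,0,0,0],[-0.2,0,0.054,0,0,0],[-0.2,0,0.054,0,0,0],[-0.2,0,0.054,0,0,0],[-0.2,0,0.054,0,0,0],[-0.2,0,0.054,0,0,0],[-0.2,0,0.054,0,0,0],[-0.12,0,0.032,0,0,0],[0,0,0,0,0,0]]}}

```text
time: 31.92
ee_pos: [0.51, -0.1198, 0.1002]
eef_rot: [0.043, 0.99, -0.007, 0.131]
ft_force: [0.2, 0.1, -0.6]
width: 0.0007
grip_force: 0.0
```

```bash
python3 -c "
from push import *
pu(35)"
```

```text
[ 0.75  0.12 -0.62  2.08  0.08  0.71  1.57] [ 0.51   -0.1198  0.1002] [ 0.2  0.1 -0.6]
lean 15.029124068031384
down rot [-0.02 -2.5  -0.01] then shift [ 2.17  0.01 -1.36]
contact rot [-0.02 -2.5  -0.01] then shift [ 1.45  0.01 -0.86]
home rot [-0.02 -2.5  -0.01] then shift [-1.83  0.01  1.44]
```

Call:
{"fn": "carry_out", "kwargs": {"moves": [[0,0,0,0,-0.5,0],[0,0,0,0,-0.5,0],[0,0,0,0,-0.5,0],[0,0,0,0,-0.5,0],[0,0,0,0,-0.5,0],[-0.12,0,0.09,0,0,0],[-0.16,0,0.12,0,0,0],[-0.16,0,0.13,0,0,0],[-0.16,0,0.13,0,0,0],[-0.16,0,0.13,0,0,0],[-0.16,0,0.13,0,0,0],[-0.16,0,0.13,0,0,0],[-0.16,0,0.13,0,0,0],[-0.12,0,0.09,0,0,0],[0,0,0,0,0,0],[0,0,0,0,0,0]]}}

```text
time: 33.92
ee_pos: [0.5784, -0.1256, 0.0959]
eef_rot: [0.041, 0.953, -0.014, 0.3]
ft_force: [0.4, -0.1, -1.0]
width: 0.0003
grip_force: 0.0
```

```bash
python3 - <<'E'
from push import *
pu(35)
a=cam('scene'); L=(cloud(a)-O)@M
m=(L[...,2]>.07)&(L[...,2]<.08)&(L[...,1]>.02)&(L[...,1]<.05)&(L[...,0]>-.26)&(L[...,0]<.08)
print(m.sum(),np.percentile(L[m][:,0],[1,3,50,97]).round(3))
E
```

```text
[ 0.71  0.12 -0.56  2.21  0.09  0.22  1.58] [ 0.5784 -0.1256  0.0959] [ 0.4 -0.1 -1. ]
lean 34.989547777941716
down rot [-0.02 -0.   -0.  ] then shift [ 3.51  0.01 -2.43]
contact rot [-0.02 -0.   -0.  ] then shift [ 2.79  0.01 -1.93]
home rot [-0.02 -0.   -0.  ] then shift [-0.48  0.01  0.36]
206 [-0.088 -0.087 -0.028  0.069]
```

Call:
{"fn": "carry_out", "kwargs": {"moves": [[-0.08,0,0.06,0,0,0],[-0.1,0,0.07,0,0,0],[-0.1,0,0.07,0,0,0],[-0.1,0,0.07,0,0,0],[-0.08,0,0.055,0,0,0],[0,0,0,0,0,0]]}}

```text
time: 34.72
ee_pos: [0.6007, -0.1275, 0.0954]
eef_rot: [0.041, 0.953, -0.014, 0.3]
ft_force: [-6.6, 0.8, 4.0]
width: 0.0005
grip_force: 3.2
```

Call:
{"fn": "carry_out", "kwargs": {"moves": [[-0.04,0,0.03,0,0,0],[0,0,0,0,0,0]]}}

```text
time: 34.98
ee_pos: [0.6014, -0.1276, 0.0947]
eef_rot: [0.041, 0.953, -0.014, 0.299]
ft_force: [-19.7, 3.3, 13.6]
width: 0.0004
grip_force: 10.2
```

Call:
{"fn": "carry_out", "kwargs": {"moves": [[-0.04,0,0.03,0,0,0],[0,0,0,0,0,0]]}}

```text
time: 35.22
ee_pos: [0.6018, -0.1277, 0.0939]
eef_rot: [0.041, 0.954, -0.014, 0.297]
ft_force: [-36.4, 6.3, 24.8]
width: 0.0004
grip_force: 18.1
```

Hard stop at the expected place (TCP x 0.602): home. Back off.

Call:
{"fn": "carry_out", "kwargs": {"moves": [[0.12,0,-0.09,0,0,0],[0.25,0,-0.25,0,0,0],[0.3,0,-0.4,0,0,0],[0.3,0,-0.5,0,0,0],[0.3,0,-0.5,0,0,0],[0.3,0,-0.5,0,0,0],[0.3,0,-0.5,0,0,0],[0,0,0,0,0,0],[0,0,0,0,0,0]]}}

```text
time: 36.35
ee_pos: [0.482, -0.1172, 0.1428]
eef_rot: [0.04, 0.953, -0.014, 0.301]
ft_force: [0.2, -0.1, 0.2]
width: 0.0005
grip_force: 0.0
```

```bash
python3 - <<'E'
from ringchk import *
print(read_state()['ee_pos']); chk()
for n in('scene','top'):
    a=cam(n); L=(cloud(a)-O)@M
    m=(L[...,2]>.07)&(L[...,2]<.08)&(L[...,1]>.02)&(L[...,1]<.05)&(L[...,0]>-.26)&(L[...,0]<.08)
    if m.sum(): print(n,m.sum(),np.percentile(L[m][:,0],[1,3,50,97]).round(3))
    m=(L[...,2]>.081)&(L[...,2]<.094)&(abs(L[...,1])<.025)&(abs(L[...,0]-.02)<.035)&(a['pixels'].min(2)>40)
    if m.sum(): print(n,'block',m.sum(),np.percentile(L[m],[3,50,97],axis=0).round(3).tolist())
a=cam('scene')['pixels'][165:235,185:285]; save(cv2.resize(a,None,fx=8,fy=8,interpolation=cv2.INTER_CUBIC),'end.png')
E
```

```text
[ 0.48203713 -0.11716636  0.14279478]
top lobes az [ 0  0  9 36  4  0  0  0  0  0  0 21 18  1  0  0  0  0  0  5 25  8  0  0]
top 72 8 h [-0.04  -0.032] r [0.034 0.037]
top 120 16 h [-0.045 -0.026] r [0.038 0.04 ]
top 144 36 h [-0.042 -0.027] r [0.037 0.042]
top 192 46 h [-0.059 -0.033] r [0.037 0.047]
top 216 18 h [-0.046 -0.027] r [0.039 0.042]
scene lobes az [ 0  0  4 16 14  0  0  0  0  0  1 19 12  0  0  0  0  0  0 12 12  1  0  0]
scene 0 34 h [-0.061 -0.057] r [0.039 0.056]
scene 24 8 h [-0.062 -0.061] r [0.04  0.056]
scene 72 31 h [-0.037 -0.025] r [0.034 0.037]
scene 96 5 h [-0.022 -0.016] r [0.027 0.032]
scene 120 20 h [-0.04  -0.025] r [0.037 0.043]
scene 144 34 h [-0.046 -0.028] r [0.04  0.044]
scene 192 57 h [-0.051 -0.03 ] r [0.037 0.043]
scene 336 17 h [-0.061 -0.054] r [0.03  0.052]
scene 202 [-0.068 -0.066 -0.005  0.068]
scene block 48 [[-0.002, -0.011, 0.081], [0.012, 0.005, 0.085], [0.034, 0.015, 0.089]]
top 205 [-0.066 -0.064 -0.025  0.043]
```

View pics/end.png

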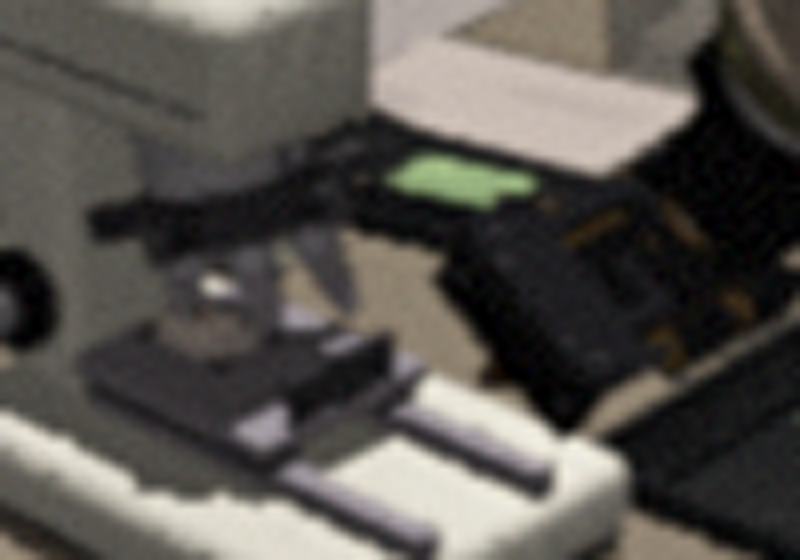

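The stage is home at crop (250,380), with the block under the lens at (205,335). The long lenses point to the front at (325,275), the lobes are still clicked in, and the gripper is clear at (560,310). Handing in.

```bash
python3 -c "
from bench import r
print(r.close_job())"
```

```text
the job is handed in; nothing more can be done
None
```

The job is handed in, with no result reported back: the overview lens is clicked in over the light axis, the block lies paraffin up inside the holder posts, and the stage is fully home, with the arm clear at about 36 s of the 64 s.

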